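# Stop the filler and hold the exciter heavy side down

### The job

The small vibration exciter on the bench has just been filled with oil: first set the tapered plug fully home in the oil filler neck on top of the housing, so nothing splashes out. Then turn the exciter's crank by its handle to feel where the hidden eccentric weight on the shaft hangs - its seals drag too much for it to swing down by itself, and the crank is clamped on at no particular angle - and bring the heavy side straight down. Finish while still holding the handle, with the shaft at rest, so that I can fit the locking screw; leave the oil can and the tape measure where they are.

Things in the scene. Friction and masses are not known exactly. Their poses are not given: they have to be found in the camera images.
- exciter: Vibration exciter, bolted down: grey cast drum, 160 mm over its end covers, lying along its shaft on a 200 x 170 mm foot plate; drum top at 214 mm, filler neck and (65 mm behind it, just as high) a small brass breather on top. Origin: centre of the foot plate's underside; x along the shaft to the rear (the crank is on the -x end, towards the robot), y left, z up.
- neck_rim (a point): Centre of the filler neck's mouth, on its rim, 246 mm above the bench. Round steel neck, 41 mm outside, plain bore 27 mm, free depth 29 mm, vertical; the neck stands 32 mm above the drum.
- plug: Dark rubber filler plug, 58 mm tall, 60 g, standing loose on its narrow end. Tapered shank, 18 mm in diameter at the bottom, 24.4 mm at 26 mm up; flange 38 mm in diameter from 26 to 32 mm; round grip 27 mm in diameter from 32 to 58 mm. Origin: centre of the narrow end, z up. Home = the flange rests on the neck's rim (1.3 mm clearance under the flange).
- plug_flange (a point): Centre of the underside of the plug's flange, 26 mm above the plug's origin; it comes to the neck's rim when the plug is home.
- shaft_axis (a point): Fixed point on the shaft's axis, 140 mm up, 218 mm in front of the exciter's origin; axes as the exciter's. The sleeve's origin circles it in its y-z plane. Hidden on the shaft inside the drum: an eccentric weight, centre 45 mm off the axis, 0.3 to 0.48 N m of unbalance, fixed to the shaft at an angle to the crank that differs each time. The crank itself is counterbalanced.
- crank (a joint): Angle of crank and shaft (rad), no stops, any number of turns. 0 = handle straight above the shaft; grows clockwise as seen from the crank end (robot's side): at +1.57 the handle is at the right (exciter's -y). Seal drag is a constant 0.52 N m against the motion, so it stays where let go: 8.7 N at the handle, plus up to 8 N while the weight rises, minus as much while it sinks.
- sleeve: Black handle sleeve, 24 mm in diameter, 92 mm long, parallel to the shaft; it revolves freely on its pin, so a grip from above can be carried round the whole circle without turning the tool. Origin: on its axis, mid gripping zone, 60 mm from the shaft's axis, 68 mm in front of the crank arm (24 mm of sleeve lies beyond). At 80 mm height when lowest, 200 mm when highest. x: along the shaft.
- oil_can: Red oil can with a long spout, 214 mm tall, standing to the right of the exciter. Origin: centre of the underside. Leave alone.
- tape_measure: Yellow tape measure, 36 x 76 x 66 mm, standing at the left. Origin: centre of the underside. Leave alone.
Things that resemble listed ones, but are neither listed nor needed, are in the scene too. Several things have the shape of the plug; the one meant has the colours described above.

How it is judged:
On the way:
1. the plug sits home in the filler neck and has been let go (z of plug_flange in the frame of neck_rim between -0.004 and 0.0025 m and horizontal distance between plug_flange and neck_rim below 0.004 m and angle between plug's own z axis and vertical below 0.08 rad and contact force between the fingers and plug below 0.1 N), for 0.3 s.
At the end, for the whole second after the job is handed in: Plug home in the neck (flange within 2.5 mm of the rim, 4 mm of centre, upright within 0.08 rad), untouched; the hidden weight hangs straight below the shaft within 0.26 rad (15 degrees); the shaft is at rest (below 0.05 rad/s) and the fingers still hold the handle sleeve (over 2 N) (all of step 1 and y of weight_c0 in the frame of shaft_axis between -0.0116 and 0.0116 m and z of weight_c0 in the frame of shaft_axis below 0 m and contact force between the fingers and sleeve above 2 N and velocity of joint crank between -0.05 and 0.05 rad/s); the arm keeps its last pose, push and grip.
It fails at once if the crank was turned (handle moved more than 15 mm) while the plug was not home in the neck (distance of sleeve from where it was at the start of the episode above 0.015 m and (z of plug_flange in the frame of neck_rim above 0.005 m or horizontal distance between plug_flange and neck_rim above 0.006 m)).
It fails at once if the oil can was moved more than 30 mm (distance of oil_can from where it was at the start of the episode above 0.03 m).
It fails at once if the tape measure was moved more than 30 mm (distance of tape_measure from where it was at the start of the episode above 0.03 m).
It also fails if it takes over 72 s, if anything falls off the work surface, if the arm or the gripper's body presses on something with over 40 N, if the wrist force passes 120 N, or if a joint passes its speed limit or range.

### The arm

A 6-joint arm with a two-finger parallel gripper is mounted at the origin on a cart in front of the work surface, level with it; the furniture and walls round the work are solid. World frame = base frame: x ahead of the robot, y to its left, z up, the work surface at z = 0. Lengths are in m, angles in rad, forces in N, time in s.
With the tool pointing down it reaches from about 0.35 to 0.775 m from the base axis. Payload 5.5 kg.
Tool frame: the origin (TCP) lies on the centre line of the jaws, within the pads' length; the fingertips stand 11 mm ahead of it and the grasp point (between the pads) lies 8 mm behind it (env.tip_extent is the distance from the TCP to the fingertips, in m); z points along the fingers, y is the line along which they close (so a half turn about z gives the same grasp; the last joint's range is limited). The gripper opens to 85 mm and grips with 20 to 120 N. Pads are 22 mm wide; open, the fingers measure 114 mm over their backs; the gripper's body (76 mm by 85 mm) begins 54 mm behind the grasp point. The pads swing forward as they close: fully open they stand 13 mm farther back than shut.
Start: joints at [-1.243, 0.313, 0.046, 1.304, 0, 1.431], TCP at [0.259, -0.513, 0.242] pointing down, gripper open.
Joint ranges: [-2.76, 2.76], [-0.86, 1.69], [-1.03, 1.26], [-2.2, 2.34], [-1.47, 1.5], [-3.14, 3.14]. Speed limits (rad/s): [2.57, 2.57, 3.14, 3.14, 3.14, 3.14].

### API

Orientations are given as a unit quaternion [w, x, y, z].
In Python, from workcell import env gives the robot as it stands.
- The arm moves only by the shell command python3 -m jog 'ROWS' [FORCE]. ROWS is JSON, a list of rows, each a list of 5 numbers: the gripper's target within -1 to 1 (shut at 1, half-way at 0, fully open at -1), then the shift along the tool's x, y, z in m, then the turn about the tool's z in degrees. In form: [[fingers, tx, ty, tz, turn], ...]. A call has 1 to 5 rows; each row shifts and turns the commanded pose from where the row before left it, along the tool's axes as they then stand; what a row does not reach is not made up. A row lasts 1/12 s, in which the tool goes at most 41.7 mm and 7.16 degrees, less where a joint would pass 70% of its speed; a pose out of reach is approached as far as the arm can. A call is refused whole if a number of a shift passes 0.0417 or a number of a turn 7.16, either way. A call with a gripper value outside its range is refused whole. The fingers move at their own pace and stop on an object; FORCE is the grip in N (left out, the last holds). Time passes only in rows, so rows that do not move let the fingers close. It gives the time, the measured TCP pose, the force, the opening and the grip force at its end, in the units of the state.
- env.get_state(): the state, without advancing time (a new reading comes with each control period).
- env.read_camera(name): name is "side" or "top" or "wrist"; returns a dict with "img" (384x512x3 uint8, red, green, blue), "fov_y" (degrees; the focal length in pixels is half the picture's height over the tangent of half this angle, whatever the lens; pixels are square), "cx", "cy" (the principal point, pixels), "T" (4x4, takes a point from camera to world coordinates). Camera axes: x right, y up, looking along -z (the intrinsics and any distortion apply to the point x, -y, -z); pixel columns grow to the right and rows downward; lengths in m; the calibration is good to about 2 mm. A picture is of the moment at which its call begins. There is no depth.
- env.hand_in(): hands the job in; it is judged then, once.
The state is a dict: "clock": time; "joint_pos": joint angles; "qvel": joint speeds; "tau": joint torques, N m; "tcp_pos": TCP position; "orientation": TCP orientation; "wrist_force": force on the tool from outside, world axes, zero at the start; "ft_torque": the same for the moment, N m; "finger_gap": finger opening in m; "grip_force": force on a finger pad.
Only numpy, scipy, OpenCV 4.12 (cv2) and the standard library are available. Lean on these libraries where they do the work, as an engineer would, in place of code of your own. Each camera call takes 0.05 s, during which the arm holds its last target. There are 200 camera calls.

## Working session

There is one attempt and no reset: what is moved stays moved. The work goes in short steps, Python scripts to look and compute and a shell command to move; the robot and the scene stay as the last step left them, time stands still between calls to the robot, and variables do not carry over. Pictures are saved under pics/ and viewed, at most 10 in all, crops included, and the job is handed in when it is done.

```bash
ls; mkdir -p pics; cat > h.py <<'E'
import numpy as np, cv2
from workcell import env
def cam(n):
    c=env.read_camera(n); c['f']=c['img'].shape[0]/2/np.tan(np.radians(c['fov_y'])/2); c['T']=np.array(c['T']); return c
def ray(c,u,v):
    d=np.array([(u-c['cx'])/c['f'],-(v-c['cy'])/c['f'],-1.0]); return c['T'][:3,3],c['T'][:3,:3]@d
def onz(c,u,v,z):
    o,d=ray(c,u,v); return o+d*(z-o[2])/d[2]
def proj(c,p):
    q=np.linalg.inv(c['T'])@np.r_[p,1]; return c['cx']+c['f']*q[0]/-q[2], c['cy']-c['f']*q[1]/-q[2]
def tri(c1,p1,c2,p2):
    o1,d1=ray(c1,*p1);o2,d2=ray(c2,*p2)
    s=np.linalg.lstsq(np.c_[d1,-d2],o2-o1,rcond=None)[0]
    a,b=o1+d1*s[0],o2+d2*s[1]; return (a+b)/2,np.linalg.norm(a-b)
def save(c,n): cv2.imwrite('pics/'+n,cv2.cvtColor(c['img'],cv2.COLOR_RGB2BGR))
E
python3 - <<'E'
from h import *
for n in('side','top'):
    c=cam(n); save(c,n+'0.png'); print(n,{k:c[k] for k in c if k not in('img',)})
s=env.get_state();print(s)
E
```

```text
pics
side {'fov_y': 55.42693453451426, 'cx': 254.822371051338, 'cy': 184.48902107398504, 'T': array([[-0.82074779,  0.28648059, -0.49426909,  0.0675898 ],
       [-0.5712162 , -0.42549159,  0.70190381,  0.60180011],
       [-0.00922552,  0.85842051,  0.51286364,  0.68833638],
       [ 0.        ,  0.        ,  0.        ,  1.        ]]), 'f': np.float64(365.4973469621489)}
top {'fov_y': 52.11850663710548, 'cx': 256.7213176262067, 'cy': 192.77729014091474, 'T': array([[ 1.67741061e-02,  9.84784298e-01, -1.72969694e-01,
         3.86978085e-01],
       [-9.99857784e-01,  1.68229186e-02, -1.18387479e-03,
        -1.05635922e-01],
       [ 1.74399379e-03,  1.72964954e-01,  9.84926435e-01,
         1.24636234e+00],
       [ 0.00000000e+00,  0.00000000e+00,  0.00000000e+00,
         1.00000000e+00]]), 'f': np.float64(392.62726883549465)}
{'clock': 0.1, 'joint_pos': array([-1.24259723e+00,  3.13936459e-01,  4.51229301e-02,  1.30359496e+00,
        1.61252838e-05,  1.43123106e+00]), 'qvel': array([-0.00187668, -0.00242986,  0.00362785,  0.00166859, -0.00025537,
       -0.00219038]), 'tau': array([ 3.81008009e-03, -4.81723845e+01,  2.99244493e+01,  1.27301386e-02,
       -1.32273021e-04, -1.83155583e-05]), 'tcp_pos': array([ 0.25913966, -0.5128246 ,  0.24150408]), 'orientation': array([-8.03259268e-04,  9.72773696e-01,  2.31755661e-01, -6.78877540e-05]), 'wrist_force': array([ 0.45380738, -0.36907352, -0.55874961]), 'ft_torque': array([-0.04587146, -0.03698036, -0.04089707]), 'grip_force': 0.0, 'finger_gap': 0.08532179938861383}
```

View pics/side0.png

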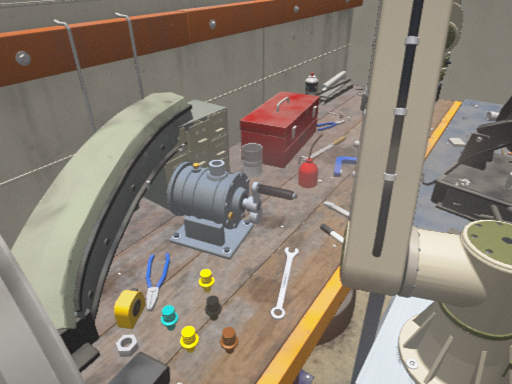

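View pics/top0.png

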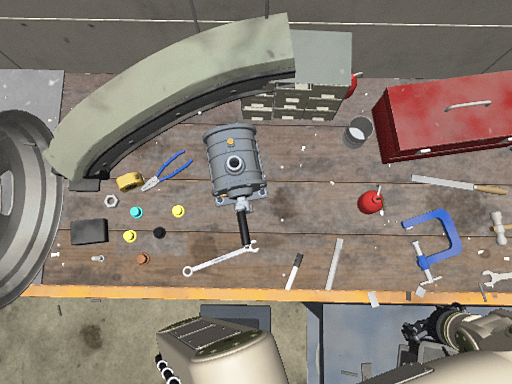

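The side view shows the dark plug at (212,305), the neck at (217,163) and the sleeve at (255-295,190). The top view shows the plug at (159,233), the neck mouth at (234,163) and the sleeve from (240,208) to (245,245). Next I measure them.

```bash
python3 - <<'E'
from h import *
t=cam('top');s=cam('side')
def dark(c,x0,x1,y0,y1,th=60):
    m=(c['img'].max(2)<th).astype(np.uint8); k=np.zeros_like(m);k[y0:y1,x0:x1]=m[y0:y1,x0:x1]
    n,l,st,ce=cv2.connectedComponentsWithStats(k); i=1+np.argmax(st[1:,4]); return st[i],ce[i],l==i
a=dark(t,148,170,222,245); b=dark(s,200,225,290,325)
print(a[:2],b[:2]); print('plug tri',tri(t,a[1],s,b[1]),'z.035',onz(t,*a[1],.035), onz(s,*b[1],.03))
# neck
for c,(x0,x1,y0,y1) in((t,(215,255,145,185)),(s,(200,232,152,185))):
    print(cv2.cvtColor(c['img'],cv2.COLOR_RGB2GRAY)[(y0+y1)//2-2,x0:x1])
im=np.vstack([cv2.resize(t['img'][140:260,180:280],(400,480),interpolation=2)]); im2=cv2.resize(s['img'][140:260,160:310],(600,480)); im=cv2.hconcat([im,im2])[:, :]
im=cv2.resize(im,(800,384)); cv2.imwrite('pics/crop.png',im[:,:,::-1])
print('neck',onz(t,234,163,.246),onz(s,217,163,.246),tri(t,(234,163),s,(217,163)))
a=dark(t,230,255,205,250,70); b=dark(s,252,300,175,205,70)
for q,c in((a,t),(b,s)):
    ys,xs=np.nonzero(q[2]); P=np.c_[xs,ys].astype(np.float32); print(q[:2],cv2.minAreaRect(P))
E
```

```text
(array([154, 227,  12,  12, 103], dtype=int32), array([159.31067961, 232.41747573])) (array([213, 317,   1,   1,   1], dtype=int32), array([213., 317.]))
plug tri (array([0.47202049, 0.20064756, 0.00293758]), np.float64(0.0023321002457416173)) z.035 [0.47078938 0.19339257 0.035     ] [0.45499546 0.21602659 0.03      ]
[142 138 147 155 159 154 158 158 159 151 118 184 226 240 118  39  40  46
  46  48  41  43  40  18 170 230 181 138 150 102 134 157 154 151 145 144
 137 132 128 131]
[110 113 106  98 103  96  98  96  95 105 114 125 152 174 185 196 193 184
 179 148 124 115 109 103 101  98 101 101  99 106 129 137]
neck [ 0.64088599 -0.04354854  0.246     ] [ 0.63895967 -0.03836345  0.246     ] (array([ 0.64223743, -0.04298536,  0.2429002 ]), np.float64(0.001312154371455736))Traceback (most recent call last):
  File "<stdin>", line 14, in <module>
  File "<stdin>", line 5, in dark
    return _wrapfunc(a, 'argmax', axis=axis, out=out, **kwds)
    return bound(*args, **kwds)
ValueError: attempt to get argmax of an empty sequence
```

View pics/crop.png

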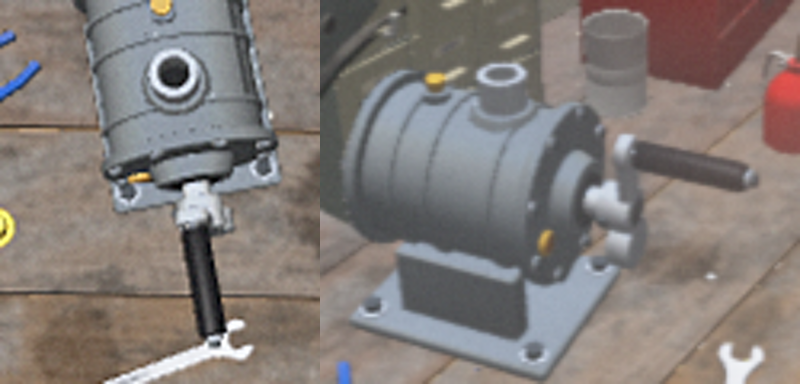

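The crop shows the neck mouth centre at top (234.7,162.2) and side (216.9,163.8). The sleeve ends are at top (240.9,211.3)-(246.3,245.6) and side (259.1,189.1)-(293.8,196.3), so the handle is near its highest point.

```bash
cat >> h.py <<'E'
def yaw(q):
    w,x,y,z=q; return np.arctan2(2*(x*y+w*z),1-2*(y*y+z*z))
def plan(target,yawdeg,n=None,from_=None):
    """print tool-axis rows to reach target TCP and yaw"""
    s=env.get_state(); p=np.array(s['tcp_pos']); y=yaw(s['orientation'])
    d=np.array(target)-p; dy=(np.radians(yawdeg)-y+np.pi)%(2*np.pi)-np.pi
    n=n or int(max(np.ceil(np.linalg.norm(d)/.041),np.ceil(abs(np.degrees(dy))/7.1),1))
    print('n',n,'d',d.round(4),'dyaw',np.degrees(dy).round(2))
    for i in range(n):
        a=y+dy*i/n; D=d/n
        print('[%.4f,%.4f,%.4f,%.2f]'%(D[0]*np.cos(a)+D[1]*np.sin(a),D[0]*np.sin(a)-D[1]*np.cos(a),-D[2],-np.degrees(dy)/n),end=',' if (i+1)%5 else '\n')
E
python3 - <<'E'
from h import *
t=cam('top');s=cam('side')
N,e=tri(t,(234.7,162.2),s,(216.9,163.8));print('neck',N,e,onz(t,234.7,162.2,.246))
A,e1=tri(t,(240.9,211.3),s,(259.1,189.1));B,e2=tri(t,(246.3,245.6),s,(293.8,196.3));print('sleeve',A,e1,B,e2,np.linalg.norm(A-B),'yaw',np.degrees(np.arctan2(*(A-B)[[1,0]])))
# feet corners / cover bolts for shaft yaw: breather->neck
P,e=tri(t,(180+162/3.2,140+6/3.2),s,(160+115/3.2,140+76/3.2));print('breather',P,e,N-P,'yaw',np.degrees(np.arctan2(*(P-N)[[1,0]])))
print('oilcan',onz(t,370,202,.05))
plan([.471,.194,.30],172)
E
```

```text
neck [ 0.64501909 -0.04480176  0.23902924] 0.00036861574176554485 [ 0.64307575 -0.04532599  0.246     ]
sleeve [ 0.52094407 -0.06217512  0.19393632] 0.0014164572009179466 [ 0.42877216 -0.0790708   0.19608546] 0.0002004691845410841 0.09373230164272942 yaw 10.387352595798017
breather [ 0.70584528 -0.03050017  0.22720385] 0.0040799576307952575 [-0.06082618 -0.0143016   0.0118254 ] yaw 13.231194000690712
oilcan [ 0.57418321 -0.45382014  0.05      ]
n 21 d [0.2118 0.7071 0.058 ] dyaw 145.2
[0.0242,-0.0255,-0.0028,-6.91],[0.0271,-0.0224,-0.0028,-6.91],[0.0296,-0.0190,-0.0028,-6.91],[0.0317,-0.0153,-0.0028,-6.91],[0.0333,-0.0114,-0.0028,-6.91]
[0.0344,-0.0073,-0.0028,-6.91],[0.0350,-0.0031,-0.0028,-6.91],[0.0351,0.0011,-0.0028,-6.91],[0.0347,0.0054,-0.0028,-6.91],[0.0338,0.0095,-0.0028,-6.91]
[0.0324,0.0135,-0.0028,-6.91],[0.0306,0.0173,-0.0028,-6.91],[0.0283,0.0209,-0.0028,-6.91],[0.0256,0.0241,-0.0028,-6.91],[0.0225,0.0270,-0.0028,-6.91]
[0.0190,0.0295,-0.0028,-6.91],[0.0154,0.0316,-0.0028,-6.91],[0.0114,0.0332,-0.0028,-6.91],[0.0074,0.0344,-0.0028,-6.91],[0.0032,0.0350,-0.0028,-6.91]
[-0.0011,0.0351,-0.0028,-6.91],
```

```bash
python3 -m jog '[[-1,0.024,-0.0255,-0.006,-7],[-1,0.027,-0.0225,-0.006,-7],[-1,0.0295,-0.019,-0.006,-7],[-1,0.0315,-0.0155,-0.006,-7],[-1,0.033,-0.0115,-0.006,-7]]' 30
python3 -m jog '[[-1,0.0345,-0.0075,-0.006,-7],[-1,0.035,-0.003,-0.006,-7],[-1,0.035,0.001,-0.006,-7],[-1,0.035,0.0055,-0.006,-7],[-1,0.034,0.0095,-0.006,-7]]'
python3 -m jog '[[-1,0.0325,0.0135,0,-7],[-1,0.0305,0.0175,0,-7],[-1,0.0285,0.021,0,-7],[-1,0.0255,0.024,0,-7],[-1,0.0225,0.027,0,-7]]'
python3 -m jog '[[-1,0.019,0.0295,0,-7],[-1,0.0155,0.0315,0,-7],[-1,0.0115,0.033,0,-7],[-1,0.0075,0.0345,0,-7],[-1,0.003,0.035,0,-7]]'
python3 -m jog '[[-1,0,0.02,0,-7],[-1,0,0,0,-7],[-1,0,0,0,-7],[-1,0,0,0,-3],[-1,0,0,0,0]]'
python3 - <<'E'
from h import *
w=cam('wrist');save(w,'w1.png'); print(w['T'].round(3),w['cx'],w['cy'],w['f'],proj(w,[.471,.194,.058])); plan([.471,.194,.2],190)
E
```

```text
clock: 0.72
tcp_pos: [0.3084, -0.3434, 0.2725]
orientation: [0.0, 0.857, 0.516, 0.0]
wrist_force: [1.4, -0.1, 0.2]
finger_gap: 0.0855
grip_force: 0.0
clock: 1.13
tcp_pos: [0.3569, -0.1739, 0.3028]
orientation: [0.0, 0.662, 0.75, 0.0]
wrist_force: [1.3, 0.2, -0.3]
finger_gap: 0.0855
grip_force: 0.0
clock: 1.55
tcp_pos: [0.4044, -0.0045, 0.3025]
orientation: [0.0, 0.406, 0.914, 0.0]
wrist_force: [0.9, -0.9, 0.0]
finger_gap: 0.0852
grip_force: 0.0
clock: 1.97
tcp_pos: [0.4502, 0.1652, 0.3024]
orientation: [0.0, 0.112, 0.994, -0.0]
wrist_force: [0.3, -0.3, -0.3]
finger_gap: 0.0852
grip_force: 0.0
clock: 2.38
tcp_pos: [0.4546, 0.1831, 0.3021]
orientation: [-0.0, -0.095, 0.995, -0.0]
wrist_force: [-0.0, 0.6, -0.4]
finger_gap: 0.0855
grip_force: 0.0
[[-0.189 -0.946 -0.264  0.388]
 [ 0.982 -0.182 -0.051  0.171]
 [-0.    -0.269  0.963  0.435]
 [ 0.     0.     0.     1.   ]] 258.48635532511037 195.47862812252527 278.73522728902543 (np.float64(263.6582027193612), np.float64(182.1287482218974))
n 3 d [ 0.0164  0.0111 -0.1022] dyaw -0.74
[-0.0060,0.0026,0.0341,0.25],[-0.0060,0.0026,0.0341,0.25],[-0.0060,0.0027,0.0341,0.25],
```

View pics/w1.png

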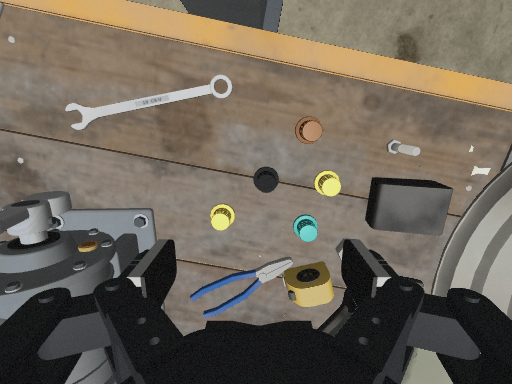

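The wrist view shows the black plug at (265,180), next to yellow plugs at (221,217) and (327,184) and the brown one at (309,130). That is consistent with the estimate, and I refine it now.

```bash
cat >> h.py <<'E'
def blob(c,u,v,r,th=60):
    m=(c['img'].max(2)<th).astype(np.uint8); k=np.zeros_like(m); x,y=int(u),int(v)
    sl=np.s_[max(y-r,0):y+r,max(x-r,0):x+r]; k[sl]=m[sl]
    n,l,st,ce=cv2.connectedComponentsWithStats(k); i=1+np.argmax(st[1:,4]); return st[i],ce[i]
E
python3 - <<'E'
from h import *
w=cam('wrist');b=blob(w,265,180,20);print(b); x,y,W,H,_=b[0]
P=onz(w,*b[1],.035);print(P, 'flange diam',W/w['f']*.40, proj(w,P)); plan([P[0],P[1],.13],190)
E
```

```text
(array([253, 167,  26,  26, 494], dtype=int32), array([265.82186235, 178.93724696]))
[0.47088967 0.19738416 0.035     ] flange diam 0.037311394405186035 (np.float64(265.8218623481781), np.float64(178.93724696356279))
n 5 d [ 0.0162  0.0146 -0.1722] dyaw -0.7
[-0.0037,0.0023,0.0344,0.14],[-0.0037,0.0023,0.0344,0.14],[-0.0037,0.0023,0.0344,0.14],[-0.0037,0.0023,0.0344,0.14],[-0.0037,0.0023,0.0344,0.14]
```

```bash
python3 -m jog '[[-0.4,-0.0037,0.0023,0.0344,0.2],[-0.4,-0.0037,0.0023,0.0344,0.2],[-0.4,-0.0037,0.0023,0.0344,0.2],[-0.4,-0.0037,0.0023,0.0344,0],[-0.4,-0.0037,0.0023,0.0344,0]]'
python3 -m jog '[[-0.4,0,0,0,0]]'
python3 - <<'E'
from h import *
w=cam('wrist');s=env.get_state();u=proj(w,[.471,.1965,.058]);print(u)
g=w['img'];m=int(u[0]),int(u[1]); print(blob(w,*u,60,70)); b=blob(w,*u,60,70)
print(onz(w,*b[1],.042)); save(w,'w2.png'); plan([.471,.1965,.046],190)
E
```

```text
clock: 2.9
tcp_pos: [0.471, 0.1973, 0.1291]
orientation: [0.001, -0.088, 0.996, 0.0]
wrist_force: [0.5, -0.2, 0.4]
finger_gap: 0.0594
grip_force: 0.0
clock: 2.98
tcp_pos: [0.4669, 0.1964, 0.1242]
orientation: [-0.005, -0.088, 0.996, -0.001]
wrist_force: [-1.3, -0.5, -0.3]
finger_gap: 0.0599
grip_force: 0.0
(np.float64(257.12900573662444), np.float64(217.26642439320688))
(array([ 197,  186,  120,   49, 1794], dtype=int32), array([258.11036789, 208.98327759]))
[0.4694602  0.19694725 0.042     ]
n 2 d [ 0.0029 -0.0001 -0.0814] dyaw -0.13
[-0.0014,-0.0003,0.0407,0.06],[-0.0014,-0.0003,0.0407,0.06],
```

View pics/w2.png

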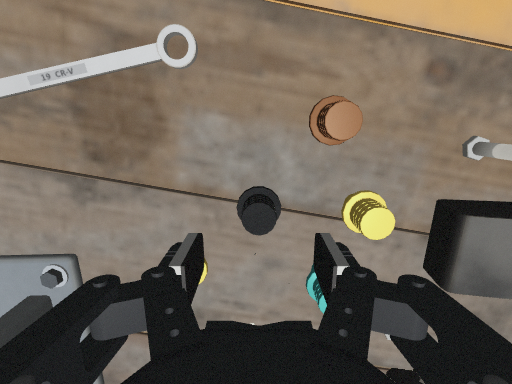

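The plug's grip top sits at about (260,213) in the wrist view, where the prediction was (257,217). It is centred between the fingers within 2 mm, so I descend.

```bash
python3 -m jog '[[-0.4,0,0.001,0.02,0],[-0.4,0,0.001,0.02,0],[-0.4,0,0,0.02,0],[-0.4,0,0,0.015,0],[-0.4,0,0,0,0]]'
python3 -m jog '[[-0.4,0,0,0,0],[-0.4,0,0,0,0]]'
python3 - <<'E'
from h import *
plan([.471,.198,.047],190)
E
```

```text
clock: 3.45
tcp_pos: [0.47, 0.199, 0.0551]
orientation: [-0.001, -0.088, 0.996, -0.0]
wrist_force: [-0.2, 0.3, -0.4]
finger_gap: 0.0596
grip_force: 0.0
clock: 3.62
tcp_pos: [0.4721, 0.1996, 0.0576]
orientation: [0.002, -0.089, 0.996, 0.0]
wrist_force: [0.8, -0.4, -0.2]
finger_gap: 0.0599
grip_force: 0.0
n 1 d [-0.0011 -0.0016 -0.0106] dyaw -0.17
[0.0014,-0.0014,0.0106,0.17],
```

```bash
python3 -m jog '[[-0.4,0,-0.0015,0.009,0],[-0.4,0,0,0,0],[0.2,0,0,0,0],[0.6,0,0,0,0],[0.6,0,0,0,0]]' 40
python3 -m jog '[[1,0,0,0,0],[1,0,0,0,0],[1,0,0,0,0]]' 40
```

```text
clock: 4.03
tcp_pos: [0.471, 0.1979, 0.0466]
orientation: [0.0, -0.089, 0.996, -0.0]
wrist_force: [0.2, -1.8, 4.5]
finger_gap: 0.026
grip_force: 39.1
clock: 4.28
tcp_pos: [0.471, 0.1979, 0.0466]
orientation: [0.0, -0.089, 0.996, -0.0]
wrist_force: [-0.3, -0.7, 4.0]
finger_gap: 0.0256
grip_force: 39.4
```

```bash
python3 -m jog '[[1,0,0,-0.02,0],[1,0,0,-0.04,0],[1,0,0,-0.04,0],[1,0,0,-0.04,0],[1,0,0,-0.04,0]]'
python3 -m jog '[[1,0,0,-0.04,0],[1,0,0,-0.04,0],[1,0,0,-0.03,0],[1,0,0,0,0]]'
python3 - <<'E'
from h import *
plan([.643,-.045,.335],190)
E
```

```text
clock: 4.7
tcp_pos: [0.4701, 0.1978, 0.2277]
orientation: [-0.0, -0.089, 0.996, -0.0]
wrist_force: [1.5, 1.1, -1.0]
finger_gap: 0.0256
grip_force: 39.5
clock: 5.03
tcp_pos: [0.4728, 0.1985, 0.3429]
orientation: [0.005, -0.089, 0.996, 0.001]
wrist_force: [0.6, 0.4, -0.6]
finger_gap: 0.0256
grip_force: 39.5
n 8 d [ 0.1702 -0.2435 -0.0079] dyaw -0.21
[-0.0155,-0.0337,0.0010,0.03],[-0.0156,-0.0337,0.0010,0.03],[-0.0156,-0.0337,0.0010,0.03],[-0.0156,-0.0337,0.0010,0.03],[-0.0156,-0.0337,0.0010,0.03]
[-0.0156,-0.0337,0.0010,0.03],[-0.0156,-0.0337,0.0010,0.03],[-0.0156,-0.0337,0.0010,0.03],
```

```bash
python3 -m jog '[[1,-0.0155,-0.034,0,0],[1,-0.0155,-0.034,0,0],[1,-0.0155,-0.034,0,0],[1,-0.0155,-0.034,0,0],[1,-0.0155,-0.034,0,0]]'
python3 -m jog '[[1,0,-0.034,0,0],[1,0,-0.017,0,0],[1,0,-0.01,0,0],[1,0,0,0,0],[1,0,0,0,0]]'
python3 -m jog '[[1,0,0,0,0],[1,0,0,0,0]]'
python3 - <<'E'
from h import *
w=cam('wrist');save(w,'w3.png');t=cam('top');s=cam('side');print(proj(w,[.643,-.045,.246]));plan([.643,-.045,.335],190)
for c,n in((t,'top1'),(s,'side1')): save(c,n+'.png')
E
```

```text
clock: 5.45
tcp_pos: [0.5777, 0.043, 0.3354]
orientation: [-0.0, -0.089, 0.996, 0.0]
wrist_force: [0.8, 1.1, -1.3]
finger_gap: 0.0255
grip_force: 39.6
clock: 5.87
tcp_pos: [0.5876, -0.0154, 0.3357]
orientation: [-0.0, -0.089, 0.996, 0.0]
wrist_force: [0.3, 0.2, -1.6]
finger_gap: 0.0256
grip_force: 39.6
clock: 6.03
tcp_pos: [0.5876, -0.0142, 0.3365]
orientation: [0.0, -0.09, 0.996, 0.0]
wrist_force: [-0.3, 0.1, -0.5]
finger_gap: 0.0256
grip_force: 39.6
(np.float64(212.3842657376775), np.float64(254.88107546644366))
n 2 d [ 0.0553 -0.0305 -0.0016] dyaw -0.3
[-0.0245,-0.0199,0.0008,0.15],[-0.0245,-0.0199,0.0008,0.15],
```

View pics/w3.png

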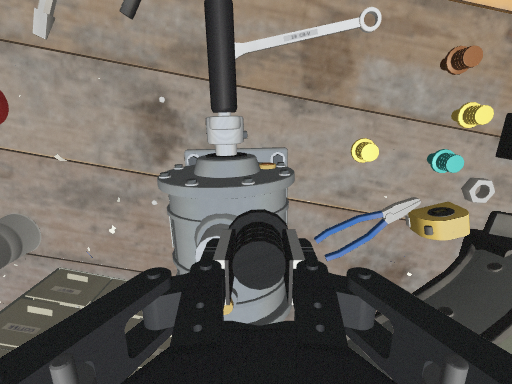

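The wrist view shows the neck at about (212,240), half hidden by the held black plug at (258,240). I shift left to see it fully.

```bash
python3 -m jog '[[1,0.01,0.035,0,0],[1,0,0,0,0],[1,0,0,0,0],[1,0,0,0,0]]'
python3 - <<'E'
from h import *
w=cam('wrist');u=proj(w,[.643,-.045,.246]);print(u)
g=cv2.medianBlur(cv2.cvtColor(w['img'],cv2.COLOR_RGB2GRAY),3)
x0,y0=int(u[0])-50,int(u[1])-50
cr=g[y0:y0+100,x0:x0+100]
c=cv2.HoughCircles(cr,cv2.HOUGH_GRADIENT,1,15,param1=100,param2=15,minRadius=12,maxRadius=40);print(None if c is None else (c[0][:5]+[x0,y0,0]))
im=cv2.resize(w['img'][y0:y0+100,x0:x0+100],(500,500),interpolation=cv2.INTER_CUBIC);cv2.imwrite('pics/w4.png',im[:,:,::-1]);print(x0,y0)
for q in c[0][:5]: print(onz(w,q[0]+x0,q[1]+y0,.246))
E
```

```text
clock: 6.52
tcp_pos: [0.5719, 0.0175, 0.3366]
orientation: [0.0, -0.09, 0.996, -0.0]
wrist_force: [0.1, -0.0, -1.2]
finger_gap: 0.0255
grip_force: 39.7
(np.float64(174.99809170109722), np.float64(264.62407805921583))
[[186.5        252.5         20.10000038]
 [178.5        268.5         22.39999962]
 [132.5        259.5         16.29999924]]
124 214
[ 0.62926705 -0.03619493  0.246     ]
[ 0.64631458 -0.04152353  0.246     ]
[ 0.64467893 -0.08267734  0.246     ]
```

View pics/w4.png

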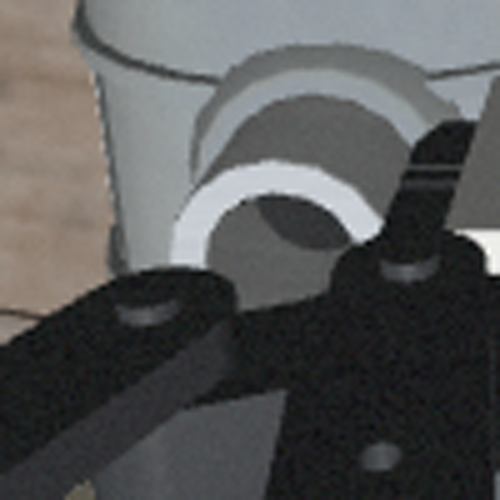

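The crop shows the neck rim's left and top edges, but the finger linkage hides the rest. The Hough circle (178.5,268.5, r 22) fits the expected radius. I back off for a clear view and fit ellipses.

```bash
python3 -m jog '[[1,0.035,-0.005,0,0],[1,0.02,0,0,0],[1,0,0,0,0],[1,0,0,0,0],[1,0,0,0,0]]'
python3 - <<'E'
from h import *
w=cam('wrist');t=cam('top');s=cam('side')
t['img']=cv2.imread('pics/top0.png')[:,:,::-1];s['img']=cv2.imread('pics/side0.png')[:,:,::-1]
out=[]
for n,c,th in(('wrist',w,195),('top',t,165),('side',s,165)):
    u=proj(c,[.643,-.043,.246]); r=int(1.35*c['f']*.0205/np.linalg.norm(c['T'][:3,3]-[.643,-.043,.246]))+2
    x0,y0=int(u[0])-r,int(u[1])-r; cr=cv2.cvtColor(c['img'][y0:y0+2*r+1,x0:x0+2*r+1].copy(),cv2.COLOR_RGB2GRAY)
    m=(cr>th).astype(np.uint8); nn,l,st,ce=cv2.connectedComponentsWithStats(m); i=1+np.argmax(st[1:,4]); m=(l==i).astype(np.uint8)
    cs,_=cv2.findContours(m,cv2.RETR_EXTERNAL,cv2.CHAIN_APPROX_NONE); k=cv2.convexHull(max(cs,key=cv2.contourArea))
    e=cv2.fitEllipse(k); p=(e[0][0]+x0,e[0][1]+y0); print(n,u,p,e[1],'exp diam',2*(r-2)/1.35,onz(c,*p,.246))
    v=cv2.resize(cv2.cvtColor(cr,cv2.COLOR_GRAY2BGR),(260,260),interpolation=cv2.INTER_CUBIC); k=260/(2*r+1)
    cv2.ellipse(v,((e[0][0]+.5)*k and ((e[0][0]+.5)*k,(e[0][1]+.5)*k),(e[1][0]*k,e[1][1]*k),e[2]),(0,0,255),1); out.append(v)
cv2.imwrite('pics/rims.png',cv2.hconcat(out))
E
```

```text
clock: 6.98
tcp_pos: [0.5194, 0.0018, 0.3365]
orientation: [0.001, -0.089, 0.996, -0.0]
wrist_force: [-0.5, 0.7, -1.3]
finger_gap: 0.0259
grip_force: 39.7Traceback (most recent call last):
  File "<stdin>", line 8, in <module>
    return _wrapfunc(a, 'argmax', axis=axis, out=out, **kwds)
    return bound(*args, **kwds)
ValueError: attempt to get argmax of an empty sequence
```

Picture-up in the wrist view points toward the robot, so backing off hid the neck further. I go forward instead, off to the left of the neck.

```bash
python3 -m jog '[[1,-0.04,0,0,0],[1,-0.04,0,0,0],[1,-0.04,0,0,0],[1,-0.01,0,0,0],[1,0,0,0,0]]'
python3 -m jog '[[1,0,0,0,0],[1,0,0,0,0]]'
cat > rim.py <<'E'
from h import *
w=cam('wrist');t=cam('top');s=cam('side')
t['img']=cv2.imread('pics/top0.png')[:,:,::-1];s['img']=cv2.imread('pics/side0.png')[:,:,::-1]
out=[]
for n,c in(('wrist',w),('top',t),('side',s)):
    u=proj(c,[.643,-.043,.246]); r=int(1.35*c['f']*.0205/np.linalg.norm(c['T'][:3,3]-[.643,-.043,.246]))+2
    x0,y0=int(u[0])-r,int(u[1])-r; cr=cv2.cvtColor(c['img'][y0:y0+2*r+1,x0:x0+2*r+1].copy(),cv2.COLOR_RGB2GRAY)
    th=.8*np.percentile(cr,95); print(n,u,'th',th)
    m=(cr>th).astype(np.uint8); nn,l,st,ce=cv2.connectedComponentsWithStats(m); i=1+np.argmax(st[1:,4]); m=(l==i).astype(np.uint8)
    cs,_=cv2.findContours(m,cv2.RETR_EXTERNAL,cv2.CHAIN_APPROX_NONE); k=cv2.convexHull(max(cs,key=cv2.contourArea))
    e=cv2.fitEllipse(k); p=(e[0][0]+x0,e[0][1]+y0); print(p,e[1],'exp diam',2*(r-2)/1.35,onz(c,*p,.246))
    k=260/(2*r+1); v=cv2.resize(cv2.cvtColor(cr,cv2.COLOR_GRAY2BGR),(260,260),interpolation=cv2.INTER_CUBIC)
    cv2.ellipse(v,(((e[0][0]+.5)*k,(e[0][1]+.5)*k),(e[1][0]*k,e[1][1]*k),e[2]),(0,0,255),1); out.append(v)
cv2.imwrite('pics/rims.png',cv2.hconcat(out))
E
python3 rim.py
```

```text
clock: 7.55
tcp_pos: [0.6496, 0.0259, 0.3326]
orientation: [-0.001, -0.089, 0.996, 0.0]
wrist_force: [-0.8, -0.5, -2.1]
finger_gap: 0.0257
grip_force: 39.7
clock: 7.72
tcp_pos: [0.6461, 0.0254, 0.3362]
orientation: [-0.0, -0.089, 0.996, -0.0]
wrist_force: [-0.5, 0.5, 0.5]
finger_gap: 0.0256
grip_force: 39.7
wrist (np.float64(176.5559254467542), np.float64(184.39614126677998)) th 160.8
(179.32276916503906, 185.4194450378418) (46.33433151245117, 49.631351470947266) exp diam 47.407407407407405 [ 0.64345877 -0.040677    0.246     ]
top (np.float64(233.81246222784844), np.float64(162.21321551020188)) th 183.03999999999996
(233.85161018371582, 162.05040836334229) (14.219779014587402, 14.648767471313477) exp diam 14.814814814814813 [ 0.64344116 -0.04309084  0.246     ]
side (np.float64(216.952905242843), np.float64(161.93006132767837)) th 156.64
(216.12503337860107, 162.73535823822021) (6.846162796020508, 15.037449836730957) exp diam 14.814814814814813 [ 0.64184296 -0.0382407   0.246     ]
```

View pics/rims.png

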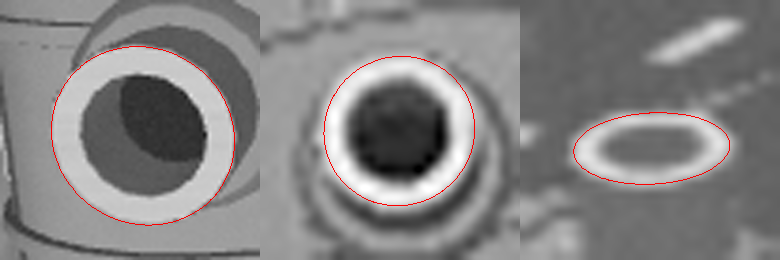

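All three fits match the rim's size. They put the neck at about (0.643, -0.041), so I go over it and descend.

```bash
python3 -m jog '[[1,0.007,-0.033,0,0],[1,0.007,-0.033,0,0],[1,0,0,0,0],[1,0,0,0,0],[1,0,0,0,0]]'
python3 -m jog '[[1,0,0,0.01,0],[1,0,0,0.01,0],[1,0,0,0,0],[1,0,0,0,0]]'
python3 - <<'E'
from h import *
plan([.6435,-.041,.300],190,1)
E
```

```text
clock: 8.28
tcp_pos: [0.6439, -0.0422, 0.3372]
orientation: [0.001, -0.088, 0.996, 0.0]
wrist_force: [0.6, 0.5, -1.5]
finger_gap: 0.0256
grip_force: 39.7
clock: 8.62
tcp_pos: [0.644, -0.0409, 0.3163]
orientation: [-0.0, -0.09, 0.996, 0.0]
wrist_force: [-0.2, -0.2, 0.3]
finger_gap: 0.0255
grip_force: 39.7
n 1 d [-0.0005 -0.0001 -0.0163] dyaw -0.28
[0.0005,-0.0000,0.0163,0.28],
```

```bash
python3 -m jog '[[1,0,0,0.01,0],[1,0,0,0.01,0],[1,0,0,0.01,0],[1,0,0,0,0],[1,0,0,0,0]]'
python3 -m jog '[[1,0,0,0.006,0],[1,0,0,0.006,0],[1,0,0,0.005,0],[1,0,0,0,0],[1,0,0,0,0]]'
```

```text
clock: 9.03
tcp_pos: [0.6443, -0.0415, 0.2867]
orientation: [-0.0, -0.089, 0.996, 0.0]
wrist_force: [0.1, 1.2, -0.1]
finger_gap: 0.0258
grip_force: 39.7
clock: 9.45
tcp_pos: [0.6441, -0.042, 0.2687]
orientation: [-0.001, -0.089, 0.996, 0.0]
wrist_force: [-1.1, 0.8, -1.8]
finger_gap: 0.0251
grip_force: 39.7
```

```bash
python3 -m jog '[[1,0,0,0.003,0],[1,0,0,0.002,0],[1,0,0,0,0],[1,0,0,0,0]]'
```

```text
clock: 9.78
tcp_pos: [0.6442, -0.0419, 0.2667]
orientation: [0.001, -0.089, 0.996, -0.0]
wrist_force: [-5.2, 1.8, 9.2]
finger_gap: 0.0254
grip_force: 40.5
```

```bash
python3 -m jog '[[1,0,0,0.002,0],[1,0,0,0,0],[1,0,0,0,0]]'
python3 -m jog '[[0.2,0,0,-0.002,0],[0,0,0,0,0],[-0.3,0,0,0,0],[-0.3,0,0,0,0]]'
python3 -m jog '[[-0.3,0,0,-0.02,0],[-0.3,0,0,-0.04,0],[-0.3,0,0,-0.02,0],[-0.3,0,0.03,0,0],[-0.3,0,0.035,0,0]]'
python3 -m jog '[[-0.3,0,0,0,0],[-0.3,0,0,0,0],[-0.3,0,0,0,0]]'
python3 - <<'E'
from h import *
w=cam('wrist');u=proj(w,[.643,-.041,.304]);f=proj(w,[.643,-.041,.252]);print(u,f)
x0,y0=int(f[0])-90,int(f[1])-90;s=cam('side');uu=proj(s,[.643,-.041,.27]);X,Y=int(uu[0])-40,int(uu[1])-40
im=cv2.hconcat([cv2.resize(w['img'][y0:y0+180,x0:x0+180],(400,400)),cv2.resize(s['img'][Y:Y+80,X:X+80],(400,400))]);cv2.imwrite('pics/w5.png',im[:,:,::-1]);print(x0,y0,X,Y)
E
```

```text
clock: 10.03
tcp_pos: [0.6442, -0.0419, 0.2666]
orientation: [0.002, -0.089, 0.996, -0.0]
wrist_force: [-8.5, 1.1, 17.0]
finger_gap: 0.0258
grip_force: 41.2
clock: 10.37
tcp_pos: [0.6447, -0.0422, 0.2637]
orientation: [-0.0, -0.089, 0.996, -0.0]
wrist_force: [0.9, -0.4, -0.1]
finger_gap: 0.0557
grip_force: 0.0
clock: 10.78
tcp_pos: [0.6344, 0.0202, 0.3451]
orientation: [0.001, -0.087, 0.996, -0.001]
wrist_force: [1.1, 0.7, 0.0]
finger_gap: 0.0557
grip_force: 0.0
clock: 11.03
tcp_pos: [0.6331, 0.0219, 0.3437]
orientation: [-0.0, -0.089, 0.996, -0.0]
wrist_force: [-0.3, -0.3, 0.2]
finger_gap: 0.0558
grip_force: 0.0
(np.float64(161.24629795617435), np.float64(222.27701695163773)) (np.float64(182.1019885679257), np.float64(199.8952077680806))
92 109 175 114
```

View pics/w5.png

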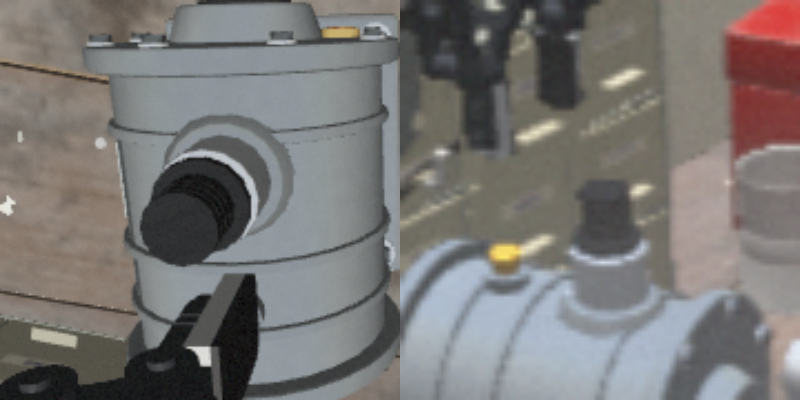

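The crop shows the plug upright in the neck with its flange on the bright rim. It stopped at the expected height (TCP 0.2666) under a 17 N push, so the plug is home. Next comes the sleeve.

```bash
python3 - <<'E'
from h import *
plan([.4528,-.075,.30],190.4)
E
```

```text
n 6 d [-0.1804 -0.096  -0.0436] dyaw 0.25
[0.0324,-0.0105,0.0073,-0.04],[0.0324,-0.0104,0.0073,-0.04],[0.0324,-0.0104,0.0073,-0.04],[0.0324,-0.0104,0.0073,-0.04],[0.0324,-0.0104,0.0073,-0.04]
[0.0324,-0.0103,0.0073,-0.04],
```

```bash
python3 -m jog '[[-0.3,0.0325,-0.0105,0,0],[-0.3,0.0325,-0.0105,0,0],[-0.3,0.0325,-0.0105,0,0],[-0.3,0.0325,-0.0105,0.007,0],[-0.3,0.0325,-0.0105,0.007,0]]' 60
python3 -m jog '[[-0.3,0.0325,-0.0105,0.03,0],[-0.3,0,0,0.03,0],[-0.3,0,0,0,0],[-0.3,0,0,0,0],[-0.3,0,0,0,0]]'
python3 - <<'E'
from h import *
w=cam('wrist'); A,B=np.array([.521,-.062,.2]),np.array([.4288,-.079,.2])
m=(w['img'].max(2)<70).astype(np.uint8)
print(proj(w,A),proj(w,B))
for q in np.linspace(0,1,5):
    u=proj(w,A+(B-A)*q); r=m[int(u[1])]; 
    lo=hi=int(u[0])
    while r[lo]: lo-=1
    while r[hi]: hi+=1
    print(u,lo,hi,onz(w,(lo+hi)/2,u[1],.2))
save(w,'w6.png'); plan([.4528,-.075,.192],190.4,4)
E
```

```text
clock: 11.55
tcp_pos: [0.4811, -0.0601, 0.33]
orientation: [0.0, -0.088, 0.996, -0.0]
wrist_force: [0.6, -1.3, 0.3]
finger_gap: 0.0556
grip_force: 0.0
clock: 11.97
tcp_pos: [0.4559, -0.074, 0.2741]
orientation: [0.001, -0.089, 0.996, -0.0]
wrist_force: [-0.1, -0.1, 0.2]
finger_gap: 0.0553
grip_force: 0.0
(np.float64(258.3152690507097), np.float64(282.38303695525514)) (np.float64(257.6799214728022), np.float64(172.99323501446443))
(np.float64(258.3152690507097), np.float64(282.38303695525514)) 248 308 [ 0.51805917 -0.04565426  0.2       ]
(np.float64(258.16964321102193), np.float64(257.31017555650726)) 244 264 [ 0.49855582 -0.06961934  0.2       ]
(np.float64(258.0157122882826), np.float64(230.8074017417699)) 246 259 [ 0.47567872 -0.07483359  0.2       ]
(np.float64(257.8527449670555), np.float64(202.7488026194348)) 245 258 [ 0.4527208  -0.07959901  0.2       ]
(np.float64(257.6799214728022), np.float64(172.99323501446443)) 257 257 [ 0.42889041 -0.07950375  0.2       ]
n 4 d [-0.0037 -0.0011 -0.0826] dyaw 0.2
[0.0009,-0.0001,0.0206,-0.05],[0.0009,-0.0001,0.0206,-0.05],[0.0009,-0.0001,0.0206,-0.05],[0.0009,-0.0001,0.0206,-0.05],
```

View pics/w6.png

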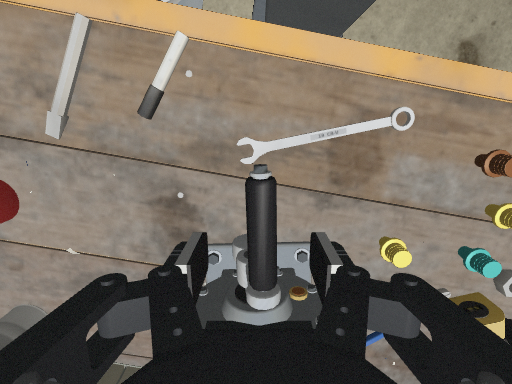

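The wrist view shows the black sleeve upright at column ~262, rows 175-290. It is aligned and centred between the fingers within 3 mm, so I descend and grip.

```bash
python3 -m jog '[[-0.3,0.003,0.003,0.02,0],[-0.3,0,0,0.02,0],[-0.3,0,0,0.02,0],[-0.3,0,0,0.02,0],[-0.3,0,0,0,0]]' 80
python3 -m jog '[[-0.3,0,0,0,0],[0.1,0,0,0,0],[0.3,0,0,0,0],[0.5,0,0,0,0],[0.5,0,0,0,0]]' 30
```

```text
clock: 12.43
tcp_pos: [0.4511, -0.0703, 0.1909]
orientation: [-0.001, -0.089, 0.996, 0.001]
wrist_force: [-1.3, 0.2, -0.2]
finger_gap: 0.0556
grip_force: 0.0
clock: 12.85
tcp_pos: [0.4528, -0.0722, 0.1946]
orientation: [0.002, -0.089, 0.996, -0.002]
wrist_force: [-0.0, -3.9, 4.9]
finger_gap: 0.023
grip_force: 29.3
```

```bash
python3 -m jog '[[1,0,0,0,0],[1,0,0,0,0]]' 80
cat > log.py <<'E'
import json
from h import *
s=env.get_state(); a=yaw(s['orientation'])
open('log.txt','a').write(json.dumps([s['clock'],*s['tcp_pos'],*s['wrist_force'],*s['ft_torque'],s['grip_force'],*s['orientation']])+'\n')
E
python3 log.py
python3 -m jog '[[1,0,-0.0078,0.0005,0],[1,0,-0.0077,0.0015,0],[1,0,-0.0074,0.0025,0]]'; python3 log.py
python3 -m jog '[[1,0,-0.007,0.0035,0],[1,0,-0.0065,0.0044,0],[1,0,-0.0059,0.0052,0]]'; python3 log.py
cat log.txt
```

```text
clock: 13.02
tcp_pos: [0.4528, -0.0721, 0.1948]
orientation: [0.002, -0.089, 0.996, -0.002]
wrist_force: [0.1, -4.6, 6.0]
finger_gap: 0.0219
grip_force: 77.9
clock: 13.27
tcp_pos: [0.4575, -0.095, 0.193]
orientation: [0.003, -0.089, 0.996, -0.003]
wrist_force: [-4.7, -4.1, 23.4]
finger_gap: 0.0217
grip_force: 79.9
clock: 13.52
tcp_pos: [0.4623, -0.1178, 0.1806]
orientation: [0.004, -0.088, 0.996, -0.007]
wrist_force: [-3.0, -14.0, 20.1]
finger_gap: 0.0216
grip_force: 79.8
[13.0167, 0.45281815447068996, -0.07214605425353332, 0.1947706009767968, 0.10463647330815067, -4.578784316571257, 6.030939165550816, -0.8340429424192252, -0.027525620545399025, 0.2697796498100926, 77.91700601577759, 0.001869227741672257, -0.08888631411054676, 0.9960385774328071, -0.001697473746728517]
[13.2667, 0.4575465382531094, -0.09497283720328674, 0.1929939843026478, -4.6630992761317165, -4.084466223809315, 23.42480092744771, -0.7645013587440558, 0.9157743689282206, 0.22470749865795012, 79.94883298873901, 0.0033314322201977564, -0.08924228703253417, 0.9960011389000015, -0.0025391089903504986]
[13.5167, 0.46225479856084606, -0.11776586464428127, 0.18063461723958674, -3.025182895701123, -13.994803171115775, 20.090237121062657, -2.755876263399764, 0.7066157109828127, 0.330806330967659, 79.8179018497467, 0.003993765538541051, -0.08812265068456138, 0.9960803358815189, -0.006512506684110262]
```

```bash
cat > nxt.py <<'E'
import json,sys
from h import *
from scipy.optimize import least_squares
dirn=float(sys.argv[1]); k=float(sys.argv[2]); n=int(sys.argv[3])
L=np.array([json.loads(l) for l in open('log.txt')]); a=np.radians(10.4)
Y=lambda P:-np.sin(a)*P[:,0]+np.cos(a)*P[:,1]
y,z=Y(L[:,1:3])*1e3,L[:,3]*1e3; Fy,Fz=Y(L[:,4:6]),L[:,6]
r=least_squares(lambda c:np.hypot(y-c[0],z-c[1])-60,[y[0],z[0]-60]).x
th=np.unwrap(np.arctan2(-(y-r[0]),z-r[1])); tq=.06*(Fy*np.cos(th)+Fz*np.sin(th)); Fr=-Fy*np.sin(th)+Fz*np.cos(th)
print('centre',r.round(1),'radii',np.hypot(y-r[0],z-r[1]).round(1))
print('theta deg',np.degrees(th).round(1));print('applied cw torque',tq.round(3));print('Fr',Fr.round(1)); print('x',(np.cos(a)*L[:,1]+np.sin(a)*L[:,2])[[0,-1]].round(4),'Fx',L[-1,4].round(1))
np.save('fit.npy',np.c_[L[:,0],th,tq])
t=th[-1]; o=Fr[-1]/k
for i in range(n):
    t2=t+dirn*np.radians(7.5); ty,tz=-60*(np.sin(t2)-np.sin(t)),-60*(np.cos(t2)-np.cos(t))
    if i<3: ty+=-o/3*np.sin(t2); tz+=-o/3*np.cos(t2)
    print('[1,0,%.1f,%.1f,0]'%(ty,tz),end=', '); t=t2
E
python3 nxt.py 1 6 6
```

```text
centre [-160.1  135.2] radii [60. 60. 60.]
theta deg [-7.  15.4 40.8]
applied cw torque [-0.314  0.19   0.187]
Fr [ 5.4 23.4 23.8]
x [0.4324 0.4334] Fx -3.0
[1,0,-6.6,4.6,0], [1,0,-5.9,5.4,0], [1,0,-5.2,6.2,0], [1,0,-3.1,7.2,0], [1,0,-2.1,7.6,0], [1,0,-1.1,7.8,0],
```

```bash
python3 -m jog '[[1,0,-0.0066,0.0046,0],[1,0,-0.0059,0.0054,0],[1,0,-0.0052,0.0062,0]]' >/dev/null; python3 log.py
python3 -m jog '[[1,0,-0.0031,0.0072,0],[1,0,-0.0021,0.0076,0],[1,0,-0.0011,0.0078,0]]'; python3 log.py; python3 nxt.py 1 6 6
```

```text
clock: 14.02
tcp_pos: [0.4664, -0.1383, 0.1388]
orientation: [0.004, -0.089, 0.996, -0.002]
wrist_force: [2.7, -2.3, 6.7]
finger_gap: 0.0213
grip_force: 78.5
centre [-160.3  135.1] radii [60.1 59.9 59.9 60.1 60. ]
theta deg [-7.3 15.2 40.6 63.5 86.5]
applied cw torque [-0.315  0.184  0.181  0.265  0.389]
Fr [ 5.4 23.4 23.9  3.2  3.2]
x [0.4324 0.4337] Fx 2.7
[1,0,-0.1,7.9,0], [1,0,0.9,7.8,0], [1,0,1.9,7.6,0], [1,0,3.0,7.2,0], [1,0,4.0,6.8,0], [1,0,4.8,6.2,0],
```

```bash
python3 -m jog '[[1,0,-0.0001,0.0079,0],[1,0,0.0009,0.0078,0],[1,0,0.0019,0.0076,0]]' >/dev/null; python3 log.py
python3 -m jog '[[1,0,0.003,0.0072,0],[1,0,0.004,0.0068,0],[1,0,0.0048,0.0062,0]]'; python3 log.py; python3 nxt.py 1 6 6
```

```text
clock: 14.52
tcp_pos: [0.4634, -0.1236, 0.0953]
orientation: [0.003, -0.089, 0.996, -0.002]
wrist_force: [0.4, -2.0, 12.8]
finger_gap: 0.0217
grip_force: 78.9
centre [-160.3  135.1] radii [60.1 59.9 59.9 60.1 60.  60.  60. ]
theta deg [ -7.3  15.2  40.6  63.5  86.5 109.3 131.6]
applied cw torque [-0.315  0.184  0.181  0.265  0.389  0.512  0.653]
Fr [ 5.4 23.4 23.9  3.2  3.2 -2.  -7. ]
x [0.4324 0.4335] Fx 0.4
[1,0,5.8,5.2,0], [1,0,6.5,4.4,0], [1,0,7.0,3.5,0], [1,0,7.3,3.0,0], [1,0,7.6,2.0,0], [1,0,7.8,1.0,0],
```

```bash
python3 -m jog '[[1,0,0.0058,0.0052,0],[1,0,0.0065,0.0044,0],[1,0,0.007,0.0035,0]]' >/dev/null; python3 log.py
python3 -m jog '[[1,0,0.0073,0.003,0],[1,0,0.0076,0.002,0],[1,0,0.0078,0.001,0]]'; python3 log.py; python3 nxt.py 1 6 12
```

```text
clock: 15.02
tcp_pos: [0.4554, -0.0845, 0.0755]
orientation: [0.002, -0.088, 0.996, -0.005]
wrist_force: [-0.6, -14.6, 4.6]
finger_gap: 0.0218
grip_force: 78.6
centre [-160.3  135.2] radii [60.1 59.9 59.9 60.1 60.  60.1 60.1 59.9 59.9]
theta deg [ -7.3  15.2  40.6  63.5  86.6 109.4 131.7 152.7 175.2]
applied cw torque [-0.315  0.184  0.182  0.266  0.389  0.512  0.653  0.785  0.873]
Fr [ 5.4 23.4 23.9  3.1  3.2 -2.  -7.  -0.1 -3.4]
x [0.4324 0.4326] Fx -0.6
[1,0,7.8,-0.0,0], [1,0,7.8,-1.1,0], [1,0,7.6,-2.1,0], [1,0,7.3,-2.9,0], [1,0,6.9,-3.8,0], [1,0,6.3,-4.7,0], [1,0,5.7,-5.4,0], [1,0,4.9,-6.1,0], [1,0,4.1,-6.7,0], [1,0,3.1,-7.2,0], [1,0,2.2,-7.5,0], [1,0,1.2,-7.8,0],
```

```bash
python3 -m jog '[[1,0,0.0078,0,0],[1,0,0.0078,-0.0011,0],[1,0,0.0076,-0.0021,0]]' >/dev/null; python3 log.py
python3 -m jog '[[1,0,0.0073,-0.0029,0],[1,0,0.0069,-0.0038,0],[1,0,0.0063,-0.0047,0]]'; python3 log.py; python3 nxt.py 1 6 12
```

```text
clock: 15.52
tcp_pos: [0.4466, -0.0416, 0.0894]
orientation: [0.0, -0.088, 0.996, -0.005]
wrist_force: [-0.2, -18.4, -1.9]
finger_gap: 0.0217
grip_force: 78.6
centre [-160.3  135.2] radii [60.  59.9 59.8 60.1 60.  60.1 60.1 59.9 59.9 59.9 60. ]
theta deg [ -7.3  15.2  40.6  63.5  86.6 109.4 131.7 152.8 175.2 197.9 220.3]
applied cw torque [-0.315  0.184  0.183  0.266  0.389  0.512  0.653  0.785  0.873  0.893
  0.902]
Fr [  5.4  23.4  23.9   3.1   3.2  -2.   -7.   -0.1  -3.4  -4.5 -10.3]
x [0.4324 0.4317] Fx -0.2
[1,0,5.2,-5.8,0], [1,0,4.4,-6.5,0], [1,0,3.5,-7.0,0], [1,0,3.1,-7.2,0], [1,0,2.2,-7.5,0], [1,0,1.2,-7.8,0], [1,0,0.1,-7.8,0], [1,0,-0.9,-7.8,0], [1,0,-1.9,-7.6,0], [1,0,-2.9,-7.3,0], [1,0,-3.8,-6.9,0], [1,0,-4.7,-6.3,0],
```

```bash
python3 -m jog '[[1,0,0.0052,-0.0058,0],[1,0,0.0044,-0.0065,0],[1,0,0.0035,-0.007,0]]' >/dev/null; python3 log.py
python3 -m jog '[[1,0,0.0031,-0.0072,0],[1,0,0.0022,-0.0075,0],[1,0,0.0012,-0.0078,0]]'; python3 log.py; python3 nxt.py 1 6 12
```

```text
clock: 16.02
tcp_pos: [0.4423, -0.0209, 0.1302]
orientation: [-0.0, -0.088, 0.996, -0.003]
wrist_force: [2.5, -14.7, -10.3]
finger_gap: 0.0222
grip_force: 78.7
centre [-160.3  135.2] radii [60.  59.9 59.8 60.1 60.  60.1 60.1 59.9 59.9 59.9 60.  60.  60.1]
theta deg [ -7.3  15.2  40.6  63.5  86.6 109.4 131.7 152.7 175.2 197.9 220.3 243.
 265.2]
applied cw torque [-0.315  0.185  0.183  0.266  0.389  0.512  0.653  0.785  0.873  0.893
  0.902  0.774  0.69 ]
Fr [  5.4  23.4  23.9   3.1   3.2  -2.   -7.   -0.1  -3.4  -4.5 -10.3  -7.
 -14. ]
x [0.4324 0.4313] Fx 2.5
[1,0,-0.6,-7.8,0], [1,0,-1.6,-7.7,0], [1,0,-2.6,-7.4,0], [1,0,-2.9,-7.3,0], [1,0,-3.8,-6.9,0], [1,0,-4.7,-6.3,0], [1,0,-5.4,-5.6,0], [1,0,-6.1,-4.9,0], [1,0,-6.7,-4.0,0], [1,0,-7.2,-3.1,0], [1,0,-7.5,-2.2,0], [1,0,-7.8,-1.2,0],
```

```bash
cat > wfit.py <<'E'
from h import *
d=np.load('fit.npy')[1:]; t=d[:,1]; 
import sys
s=np.where(np.gradient(t)>0,1,-1)
for nm,m in (('all',np.ones(len(t),bool)),('fwd',s>0),('rev',s<0)):
    if m.sum()<4: continue
    A=np.c_[s[m],np.sin(t[m]),-np.cos(t[m])]; x,res,_,_=np.linalg.lstsq(A,d[m,2],rcond=None); print(nm,'drag',x[0].round(3),'U',np.hypot(*x[1:]).round(3),'weight-down theta',np.degrees(np.arctan2(x[2],x[1])).round(1),'resid',(A@x-d[m,2]).round(2))
E
python3 wfit.py; python3 nxt.py -1 6 6
```

```text
all drag 0.533 U 0.365 weight-down theta 110.7 resid [-0.01  0.01 -0.   -0.    0.01  0.01 -0.01 -0.01  0.   -0.03  0.03  0.  ]
fwd drag 0.533 U 0.365 weight-down theta 110.7 resid [-0.01  0.01 -0.   -0.    0.01  0.01 -0.01 -0.01  0.   -0.03  0.03  0.  ]
centre [-160.3  135.2] radii [60.  59.9 59.8 60.1 60.  60.1 60.1 59.9 59.9 59.9 60.  60.  60.1]
theta deg [ -7.3  15.2  40.6  63.5  86.6 109.4 131.7 152.7 175.2 197.9 220.3 243.
 265.2]
applied cw torque [-0.315  0.185  0.183  0.266  0.389  0.512  0.653  0.785  0.873  0.893
  0.902  0.774  0.69 ]
Fr [  5.4  23.4  23.9   3.1   3.2  -2.   -7.   -0.1  -3.4  -4.5 -10.3  -7.
 -14. ]
x [0.4324 0.4313] Fx 2.5
[1,0,-1.9,7.6,0], [1,0,-2.9,7.3,0], [1,0,-3.8,6.8,0], [1,0,-4.0,6.7,0], [1,0,-4.9,6.1,0], [1,0,-5.6,5.4,0],
```

```bash
python3 -m jog '[[1,0,-0.0019,0.0076,0],[1,0,-0.0029,0.0073,0],[1,0,-0.0038,0.0068,0]]' >/dev/null; python3 log.py
python3 -m jog '[[1,0,-0.004,0.0067,0],[1,0,-0.0049,0.0061,0],[1,0,-0.0056,0.0054,0]]'; python3 log.py; python3 nxt.py -1 6 6
```

```text
clock: 16.52
tcp_pos: [0.4464, -0.041, 0.0901]
orientation: [0.001, -0.089, 0.996, 0.0]
wrist_force: [-0.4, 1.1, 3.9]
finger_gap: 0.0219
grip_force: 80.1
centre [-160.3  135.2] radii [60.  59.9 59.8 60.1 60.  60.1 60.1 59.9 59.9 59.9 60.  60.  60.1 59.9
 59.9]
theta deg [ -7.3  15.2  40.6  63.5  86.6 109.4 131.7 152.8 175.2 197.9 220.3 243.
 265.2 244.4 221.1]
applied cw torque [-0.315  0.184  0.183  0.266  0.389  0.512  0.653  0.785  0.873  0.893
  0.902  0.774  0.69  -0.275 -0.207]
Fr [  5.4  23.4  23.9   3.1   3.2  -2.   -7.   -0.1  -3.4  -4.5 -10.3  -7.
 -14.    0.1  -2.1]
x [0.4324 0.4317] Fx -0.4
[1,0,-6.3,4.7,0], [1,0,-6.9,3.8,0], [1,0,-7.3,2.9,0], [1,0,-7.6,2.0,0], [1,0,-7.8,1.0,0], [1,0,-7.8,-0.0,0],
```

```bash
python3 -m jog '[[1,0,-0.0063,0.0047,0],[1,0,-0.0069,0.0038,0],[1,0,-0.0073,0.0029,0]]' >/dev/null; python3 log.py
python3 -m jog '[[1,0,-0.0076,0.002,0],[1,0,-0.0078,0.001,0],[1,0,-0.0078,0,0]]'; python3 log.py; python3 nxt.py -1 6 9
```

```text
clock: 17.02
tcp_pos: [0.4552, -0.0842, 0.0755]
orientation: [0.001, -0.089, 0.996, 0.001]
wrist_force: [5.5, 5.1, 2.6]
finger_gap: 0.0215
grip_force: 79.9
centre [-160.3  135.3] radii [60.  59.8 59.8 60.  60.  60.1 60.1 59.9 60.  60.  60.  60.  60.1 59.9
 59.9 59.9 59.9]
theta deg [ -7.3  15.2  40.6  63.6  86.6 109.4 131.7 152.8 175.2 197.9 220.3 243.
 265.2 244.3 221.1 198.3 175.5]
applied cw torque [-0.315  0.184  0.183  0.266  0.389  0.512  0.652  0.785  0.873  0.893
  0.902  0.774  0.69  -0.275 -0.207 -0.223 -0.229]
Fr [  5.4  23.4  23.9   3.1   3.2  -2.   -7.   -0.1  -3.4  -4.5 -10.3  -7.
 -14.    0.1  -2.1   0.2  -2.9]
x [0.4324 0.4325] Fx 5.5
[1,0,-7.7,-1.3,0], [1,0,-7.5,-2.3,0], [1,0,-7.1,-3.2,0], [1,0,-6.7,-4.0,0], [1,0,-6.2,-4.9,0], [1,0,-5.5,-5.6,0], [1,0,-4.7,-6.3,0], [1,0,-3.8,-6.8,0], [1,0,-2.9,-7.3,0],
```

```bash
python3 -m jog '[[1,0,-0.0077,-0.0013,0],[1,0,-0.0075,-0.0023,0],[1,0,-0.0071,-0.0032,0]]' >/dev/null; python3 log.py
python3 -m jog '[[1,0,-0.0067,-0.004,0],[1,0,-0.0062,-0.0049,0],[1,0,-0.0055,-0.0056,0]]'; python3 log.py; python3 nxt.py -1 6 6; echo; python3 wfit.py
```

```text
clock: 17.52
tcp_pos: [0.4634, -0.1246, 0.0967]
orientation: [0.002, -0.089, 0.996, 0.001]
wrist_force: [11.0, 4.7, -7.0]
finger_gap: 0.0216
grip_force: 79.0
centre [-160.3  135.3] radii [60.  59.8 59.8 60.1 60.  60.1 60.1 60.  60.  60.  60.1 60.  60.1 59.9
 59.9 59.9 59.9 59.9 60. ]
theta deg [ -7.3  15.2  40.7  63.6  86.6 109.4 131.7 152.8 175.2 197.9 220.3 242.9
 265.2 244.3 221.1 198.2 175.5 152.9 130.1]
applied cw torque [-0.315  0.185  0.184  0.266  0.389  0.512  0.652  0.785  0.873  0.893
  0.902  0.774  0.691 -0.275 -0.207 -0.223 -0.229 -0.302 -0.425]
Fr [  5.4  23.4  23.9   3.1   3.2  -2.   -7.   -0.1  -3.4  -4.5 -10.3  -7.
 -14.    0.1  -2.1   0.2  -2.9   4.7   2.5]
x [0.4324 0.4333] Fx 11.0
[1,0,-4.8,-6.2,0], [1,0,-3.9,-6.8,0], [1,0,-3.0,-7.3,0], [1,0,-1.9,-7.6,0], [1,0,-0.9,-7.8,0], [1,0,0.2,-7.8,0], 
all drag 0.539 U 0.355 weight-down theta 111.7 resid [ 0.    0.02  0.01  0.    0.01  0.01 -0.01 -0.02  0.   -0.03  0.03  0.01
 -0.    0.    0.04  0.01 -0.   -0.  ]
fwd drag 0.533 U 0.364 weight-down theta 110.8 resid [-0.01  0.01 -0.   -0.    0.01  0.01 -0.01 -0.01  0.   -0.03  0.03  0.  ]
rev drag 0.505 U 0.303 weight-down theta 113.5 resid [-0.   -0.01  0.02 -0.01 -0.01  0.01]
```

```bash
python3 -m jog '[[1,0,-0.0048,-0.0062,0],[1,0,-0.0034,-0.0058,0],[1,0,-0.0008,-0.0019,0],[1,0,0,0,0],[1,0,0,0,0]]'; python3 -m jog '[[1,0,0,0,0],[1,0,0,0,0]]'; python3 log.py; python3 nxt.py -1 6 2
```

```text
clock: 17.93
tcp_pos: [0.4653, -0.1335, 0.1112]
orientation: [0.003, -0.089, 0.996, 0.0]
wrist_force: [8.7, 3.5, -1.9]
finger_gap: 0.0214
grip_force: 79.4
clock: 18.1
tcp_pos: [0.4653, -0.1336, 0.1113]
orientation: [0.003, -0.089, 0.996, -0.0]
wrist_force: [9.0, 3.5, -1.8]
finger_gap: 0.0218
grip_force: 79.4
centre [-160.3  135.3] radii [60.  59.8 59.8 60.1 60.  60.1 60.1 59.9 60.  60.  60.1 60.  60.1 59.9
 59.9 59.9 59.9 59.9 60.  60. ]
theta deg [ -7.3  15.2  40.6  63.6  86.6 109.4 131.7 152.8 175.2 197.9 220.3 242.9
 265.2 244.3 221.1 198.2 175.5 152.9 130.1 113.6]
applied cw torque [-0.315  0.185  0.183  0.266  0.389  0.512  0.652  0.785  0.873  0.893
  0.902  0.774  0.691 -0.275 -0.207 -0.223 -0.229 -0.302 -0.425 -0.143]
Fr [  5.4  23.4  23.9   3.1   3.2  -2.   -7.   -0.1  -3.4  -4.5 -10.3  -7.
 -14.    0.1  -2.1   0.2  -2.9   4.7   2.5  -0.9]
x [0.4324 0.4335] Fx 9.0
[1,0,-2.6,-7.4,0], [1,0,-1.6,-7.7,0],
```

```bash
python3 -c "
from h import *
s=env.get_state();print(np.abs(s['qvel']).max(),s['grip_force']);print(env.hand_in())"
```

```text
0.0021915217322206297 79.39412355422974
the job is handed in; nothing more can be done
None
```

I set the plug home in the filler neck, then turned the crank until the heavy side hung straight down, within about 2° by the torque fit (crank at about 114°). I handed in at about 18 s with the shaft at rest and the sleeve still gripped at 79 N. The hand-in gave no verdict, and the oil can and tape measure were not touched.

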